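# Clamp the cracked heel housing with the ratchet push clamp and hold it

## Robot

A 6-joint arm with a two-finger parallel gripper is mounted at the origin on the work surface. World frame = base frame: x ahead of the robot, y to its left, z up, the work surface at z = 0. Lengths are in mm, angles in rad, forces in N, time in s.
With the tool pointing down it reaches from about 350 to 875 mm from the base axis. Payload 4.2 kg.
Tool frame: the origin (TCP) lies between the finger pads; the fingertips stand 25 mm ahead of it and the grasp point (between the pads) lies 6 mm ahead of it; z points along the fingers, y is the line along which they close (so a half turn about z gives the same grasp; the last joint's range is limited). The gripper opens to 85 mm and grips with 20 to 120 N. Pads are 22 mm wide; open, the fingers measure 114 mm over their backs; the gripper's body (76 mm by 85 mm) begins 54 mm behind the grasp point. The pads swing forward as they close: fully open they stand 13 mm farther back than shut.
Start: joints at [-0.891, 0.385, 0.008, 0, -1.194, -0.259], TCP at [255.319, -570.448, 256.312] pointing down, gripper open.
Joint ranges: [-3.14, 3.14], [-1.21, 2.06], [-1.07, 1.41], [-3.16, 2.05], [-2.99, -0.16], [-3.1, 3.1]. Speed limits (rad/s): [2.79, 2.79, 3.14, 3.14, 3.14, 3.14].

## Interface

Orientations are given as a unit quaternion [x, y, z, w].
In Python, from bench import read_state, get_image, job_done gives the robot as it stands.
- The arm moves only by the tool play_rows, never from a script. Its argument "series" is a list of rows, each a list of 6 numbers: the shift along the world's x, y, z in mm, then the turn, a rotation vector about the world's x, y, z in units of 6 degrees (1.0 is 6 degrees). A call has 1 to 20 rows; each row shifts and turns the commanded pose from where the row before left it; what a row does not reach is not made up. A row lasts 1/12 s, in which the tool goes at most 41.7 mm and 7.16 degrees, less where a joint would pass 70% of its speed; a pose out of reach is approached as far as the arm can. A call is refused whole if a number of a shift passes 41.7 or a number of a turn 1, either way. A call with a gripper value outside its range is refused whole. "gripper" is the opening, from 0 (shut) to 1 (fully open), set as the call begins (left out, the last holds). The fingers move at their own pace and stop on an object; the grip force is fixed at half the most. Time passes only in rows, so rows that do not move let the fingers close. It gives the time, the measured TCP pose, the force, the opening and the grip force at its end, in the units of the state.
- read_state(): the state, without advancing time (a new reading comes with each control period).
- get_image(name): name is "side" or "top"; returns a dict with "image" (400x640x3 uint8, red, green, blue), "fx", "fy", "cx", "cy" (pixels), "eye" and "rotation" of the camera in the world. Camera axes: x right, y down, z forward; pixel columns grow to the right and rows downward; lengths in mm; the calibration is good to about 2 mm. A picture is of the moment at which its call begins. There is no depth.
- job_done(): hands the job in; it is judged then, once.
The state is a dict: "clock": time; "joints": joint angles; "joint_vel": joint speeds; "joint_efforts": joint torques, N m; "position": TCP position; "ee_rot": TCP orientation; "contact_force": force on the tool from outside, world axes, zero at the start; "wrist_torque": the same for the moment, N m; "gripper_width": finger opening in mm; "grasp_force": force on a finger pad.
Only numpy, scipy, OpenCV 4.12 (cv2) and the standard library are available. Lean on these libraries where they do the work, as an engineer would, in place of code of your own. Each camera call takes 0.05 s, during which the arm holds its last target. There are 200 camera calls.

## Task

Set the cracked grey heel housing lengthwise on the clamp's base plate between the sliding jaw and the fixed jaw and let go of it, then pump the clamp's trigger, never pushing the sliding jaw itself, until the jaw has pushed the housing firmly against the fixed jaw. Finish while still holding the trigger squeezed, so that the housing stays gripped, but gently enough not to crush it; leave the toe cup, the drill guide and the two ski brakes where they lie.

Things in the scene. Friction and masses are not known exactly. Their poses are not given: they have to be found in the camera images.
- clamp: Ratchet push clamp bolted to the counter; origin on the counter, +x the way the jaw advances, symmetric about y = 0. Base plate 390 x 90 mm, top at z = 12 mm. From tail to head: upright steel trigger blade, black fixed handle post, both rising from grey cheek plates (x -150 to -30 mm, top z = 80 mm) round the toothed bar; sliding jaw; free bed for the housing; fixed jaw, its face at x = +160 mm.
- handle (a point): Point on the axis of the clamp's black fixed handle post (clamp x = -94 mm, y = 0, z = 125 mm). The post is 14 mm thick along clamp x, 26 mm wide, free from z = 80 to 150 mm.
- trigger_tip (a point): Middle of the trigger blade (10 mm thick along clamp x, 24 mm wide, upright, free from z = 75 to 150 mm) at z = 125 mm. At rest 46 mm behind (clamp -x) the handle axis: handle and blade are then 58 mm over their outer faces; fully squeezed the blade is 22 mm nearer, 36 mm over all. Take both from above, fingers closing along clamp x, 30 to 45 mm deep.
- trigger_blade: The same steel trigger blade, which slides along clamp x with its pawl rail; origin on the counter under the blade.
- trigger (a joint): Trigger travel, m: 0 = sprung out, 0.022 = stop near the handle; springs back. After up to 8 mm idle travel (8 mm teeth) it drives the jaw; a full squeeze gives 14 to 20 mm. Takes 9 to 12 N at the blade; when the housing is tight it stalls and the rest presses the housing, only while held (a lone finger may push the blade with twice the set grip). If it reaches its stop, pump again.
- bar (a joint): Advance of toothed bar and sliding jaw, m, 0 to 0.090; jaw face at clamp x = 30 mm + this. Starts at 15 to 45 mm, is about 70 mm when a lengthwise housing is tight against the fixed jaw. Stays put within 1 mm (4 N friction) while the trigger is let out.
- jaw: Sliding steel jaw, 14 mm thick, 50 mm wide, z 14 to 62 mm, on the head of the toothed bar. To be moved only with the trigger. The fixed jaw at the clamp's head has the same width and height. This body's origin is not on the jaw's face: use jaw_face.
- jaw_face (a point): Centre of the sliding jaw's working face, 37 mm above the counter, facing clamp +x.
- housing: Cracked grey plastic heel housing, loose, 60 mm long (its x) x 40 mm wide (its y) x 46 mm high (36 mm at the ends), 130 to 250 g. Origin: centre of its underside. Starts flat on the counter; take it across its 40 mm width. Goes in the clamp either way round, length along clamp x. It is crushed if the jaw presses it with more than 60 N.
- toe_cup: Red plastic toe cup, 55 x 58 x 34 mm, loose bystander, origin centre of underside.
- drill_guide: Brass drill guide, flat 75 x 36 x 14 mm bar with three holes, loose bystander, origin centre of underside.
- brake_a: Steel ski brake, small plate with a U of 8 mm wire, arms 75 mm towards its -x, 92 mm wide, about 8 mm high; loose bystander on the robot's side of the clamp, origin under the plate.
- brake_b: Second, equal ski brake, loose bystander beside the clamp's tail end.
Things that resemble listed ones, but are neither listed nor needed, are in the scene too. Several things have the shape of the housing; the one meant has the colours described above.

How it is judged (in metres and radians):
On the way, in this order (a step that is already met when the one before it is completed fails the run):
1. the housing stands lengthwise on the base plate between the jaws, released (x of housing in the frame of clamp between 0.06 and 0.14 m and y of housing in the frame of clamp between -0.018 and 0.018 m and z of housing in the frame of clamp below 0.017 m and angle between housing's own z axis and vertical below 0.12 rad and angle between the x axis of housing and the x axis of clamp, either way round below 0.3 rad and contact force between the fingers and housing below 0.3 N), for 0.2 s.
2. the trigger, squeezed by the fingers, presses the jaw on the housing (contact force between jaw and housing above 3 N and contact force between the fingers and trigger_blade above 5 N), for 0.2 s.
At the end, for the whole second after the job is handed in: Robot still squeezes the trigger (fingers on blade over 5 N); housing on the base plate, lengthwise within 0.12 rad and 22 mm of the clamp axis, against the fixed jaw (centre 30 +- 6 mm from its face), pressed by the sliding jaw with 3 to 60 N, the robot not touching it (all of step 2 and contact force between jaw and housing below 60 N and contact force between the arm and housing below 0.5 N and linear speed of housing below 0.02 m/s and z of housing in the frame of clamp below 0.018 m and angle between housing's own z axis and vertical below 0.15 rad and x of housing in the frame of clamp between 0.124 and 0.136 m and y of housing in the frame of clamp between -0.022 and 0.022 m and angle between the x axis of housing and the x axis of clamp, either way round below 0.12 rad); the arm keeps its last pose, push and grip.
It fails at once if the sliding jaw presses the housing with more than 60 N (crushed) (contact force between jaw and housing above 60 N).
It fails at once if the robot pushes the sliding jaw itself with more than 6 N (contact force between the arm and jaw above 6 N).
It fails at once if a bystander is moved more than 30 mm (distance of any of toe_cup, drill_guide, brake_a, brake_b from where it was at the start of the episode above 0.03 m).
It also fails if it takes over 58 s, if anything falls off the work surface, if the arm or the gripper's body presses on something with over 40 N, if the wrist force passes 120 N, or if a joint passes its speed limit or range.

## Working session

There is one attempt and no reset: what is moved stays moved. The work goes in short steps, Python scripts to look and compute and a tool call to move; the robot and the scene stay as the last step left them, time stands still between calls to the robot, and variables do not carry over. Pictures are saved under pics/ and viewed, at most 10 in all, crops included, and the job is handed in when it is done.

Besides the shell and the picture viewer there is one more tool, called as name(argument=value, ...) on one line, values as JSON. play_rows: Moves the arm, as the interface text tells. Its arguments: {"type":"object","properties":{"series":{"type":"array","items":{"type":"array","items":{"type":"number"}}},"gripper":{"type":"number"}},"required":["series"]}

```bash
mkdir -p pics; ls
python3 - <<'E'
from bench import *
import cv2
for n in("top","side"):
    d=get_image(n); cv2.imwrite(f"pics/{n}0.png",cv2.cvtColor(d["image"],cv2.COLOR_RGB2BGR))
    print(n,d["fx"],d["fy"],d["cx"],d["cy"],d["eye"],d["rotation"])
print(read_state())
E
```

```text
pics
top 411.89920140568796 411.89920140568796 319.77639761635106 196.4669549333794 [ 375.94049954   58.35087387 1048.63882638] [-0.70518624  0.70671606 -0.0424048   0.03829649]
side 472.0720833278371 472.0720833278371 322.3764184115686 201.58439873394343 [-3.65137930e-01  6.97712263e+02  7.75475312e+02] [-0.28763342  0.85990051 -0.39866593  0.13749036]
{'clock': 0.1, 'joints': array([-8.91413607e-01,  3.85463136e-01,  6.75478453e-03, -4.48160521e-04,
       -1.19398164e+00, -2.58583575e-01]), 'joint_vel': array([ 0.00245613, -0.00096628,  0.00434484,  0.00198099,  0.00143751,
        0.00084123]), 'joint_efforts': array([-4.96309895e-04, -3.93319094e+01,  1.88929027e+01,  4.19796333e+00,
       -2.59485561e-03,  7.09720837e-06]), 'position': array([ 255.12392554, -570.03878503,  255.33592276]), 'ee_rot': array([-2.08769751e-01,  9.77964340e-01,  9.38737665e-04, -2.42155082e-04]), 'contact_force': array([ 0.5677028 ,  1.24185985, -0.81417294]), 'wrist_torque': array([ 0.02476431,  0.01653668, -0.03349572]), 'grasp_force': 0.0, 'gripper_width': 85.45312619564776}
```

View pics/top0.png

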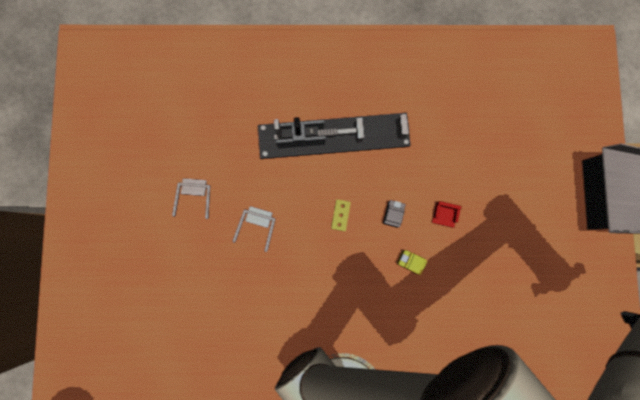

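View pics/side0.png

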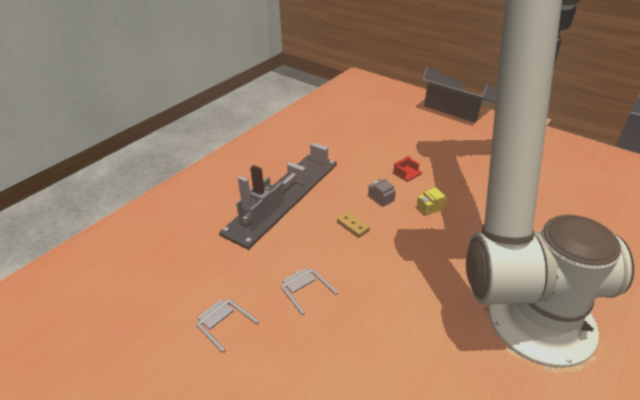

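Top view: clamp at about (335,135), with its tail on the left and fixed jaw at (404,125). Housing-shaped candidates are the grey one at (395,213) and the yellow-green one at (412,262). The red toe cup is at (447,214), the drill guide at (341,215) and the brakes at (192,190) and (257,220). By colour I choose the grey one and will check it in a crop while measuring.

```bash
cat > h.py <<'E'
from bench import *
import cv2, numpy as np
from scipy.spatial.transform import Rotation as R
def shot(n):
    d=get_image(n); d["R"]=R.from_quat(d["rotation"]).as_matrix(); d["eye"]=np.array(d["eye"]); return d
def ray(d,u,v,z):
    r=d["R"]@np.array([(u-d["cx"])/d["fx"],(v-d["cy"])/d["fy"],1]); return d["eye"]+r*(z-d["eye"][2])/r[2]
def proj(d,p):
    c=d["R"].T@(np.array(p)-d["eye"]); return np.array([d["cx"]+d["fx"]*c[0]/c[2],d["cy"]+d["fy"]*c[1]/c[2]])
def crop(d,x0,y0,x1,y1,s,f):
    i=cv2.cvtColor(d["image"],cv2.COLOR_RGB2BGR)[y0:y1,x0:x1]; cv2.imwrite("pics/"+f,cv2.resize(i,None,fx=s,fy=s,interpolation=cv2.INTER_CUBIC))
E
python3 - <<'E'
from h import *
t=shot("top"); s=shot("side")
a=cv2.resize(t["image"][95:175,245:425],None,fx=4,fy=4,interpolation=2)
b=cv2.resize(t["image"][190:280,320:470],None,fx=4,fy=4,interpolation=2)[:, :600]
c=cv2.resize(s["image"][150:250,215:335],None,fx=3,fy=3,interpolation=2)
# a 720x320 ; below: b crop and c
o=np.zeros((600,800,3),np.uint8); o[:320,:720]=a; o[320:600,:400]=cv2.resize(t["image"][190:260,350:450],None,fx=4,fy=4,interpolation=2); o[320:600,410:746]=cv2.resize(s["image"][150:250,220:340],(336,280),interpolation=2)
cv2.imwrite("pics/c1.png",o[:,:,::-1])
hsv=cv2.cvtColor(t["image"],cv2.COLOR_RGB2HSV)
m=(hsv[...,1]<90).astype(np.uint8)
for n,(x0,y0,x1,y1) in dict(clamp=(245,100,425,175),hous=(375,190,420,240)).items():
    q=np.zeros_like(m); q[y0:y1,x0:x1]=m[y0:y1,x0:x1]
    cs,_=cv2.findContours(q,0,1); k=max(cs,key=cv2.contourArea); r=cv2.minAreaRect(k); bx=cv2.boxPoints(r)
    print(n,r,cv2.contourArea(k)); z={'clamp':12,'hous':20}[n]
    print(np.array([ray(t,u,v,z) for u,v in bx]).round(1))
E
```

```text
clamp ((333.3438720703125, 133.0947723388672), (37.627906799316406, 149.97244262695312), 85.31410217285156) 4844.0
[[ 692.9  213.8   12. ]
 [ 725.4 -174.    12. ]
 [ 625.8 -179.3   12. ]
 [ 594.2  204.5   12. ]]
hous ((394.4098205566406, 213.0081787109375), (17.521509170532227, 25.022546768188477), 13.240517616271973) 384.0
[[ 426.5 -105.5   20. ]
 [ 487.6 -121.2   20. ]
 [ 477.4 -163.9   20. ]
 [ 416.4 -147.9   20. ]]
```

View pics/c1.png

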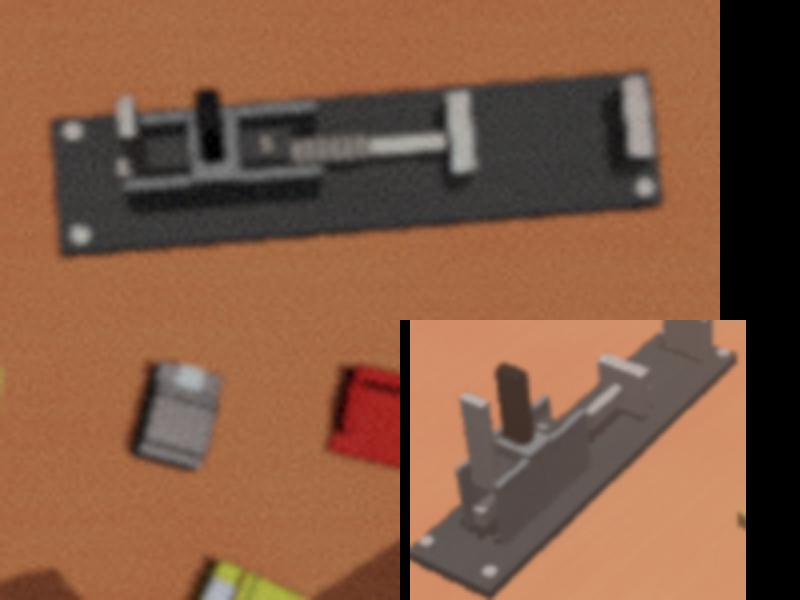

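The crop shows the grey housing with a light top patch at top-view (395,213), length roughly along image vertical. The sliding jaw top is at about (360,127), the fixed jaw at (404,125), the handle post top at (297,119) and the blade top at (276,120). The choice is confirmed.

Run:
```python
from h import *
t=shot("top"); s=shot("side")
P=lambda x,y,z:ray(t,245+x/4-.4,95+y/4-.4,z)
c=[P(*q,12) for q in((53,120),(647,70),(661,204),(63,254))]
print(np.round(c,1)); 
ex=(c[1]+c[2]-c[0]-c[3]); print(np.linalg.norm(ex)/2); ex/=np.linalg.norm(ex); ey=np.array([-ex[1],ex[0],0]); mid=sum(c)/4
print("ex",ex,"yaw deg",np.degrees(np.arctan2(ex[1],ex[0])),"mid",mid)
for n,q in dict(fixL1=(624,78,62),fixL2=(631,155,62),fixR1=(648,76,62),jawL1=(446,92,62),jawR1=(470,92,62),jawR2=(476,170,62),jawL2=(453,172,62),post=(208,97,150),blade=(125,98,150),ck=(320,102,80),ck2=(322,178,80)).items():
    p=P(*q)-mid; print(n,(p@ex).round(1),(p@ey).round(1))
# side-view housing
hsv=cv2.cvtColor(s["image"],cv2.COLOR_RGB2HSV); m=np.zeros(hsv.shape[:2],np.uint8); m[172:212,360:402]=(hsv[172:212,360:402,1]<90)
k=max(cv2.findContours(m,0,1)[0],key=cv2.contourArea); print(cv2.boundingRect(k),cv2.contourArea(k))
print("rect",cv2.minAreaRect(k)); print([ (cv2.moments(k)['m10']/cv2.moments(k)['m00']).__round__(1),(cv2.moments(k)['m01']/cv2.moments(k)['m00']).__round__(1)], [proj(s,(452,-135,20)).round(1)])
crop(s,355,165,405,215,8,"s1.png")
```

```text
[[ 682.   211.6   12. ]
 [ 715.  -173.3   12. ]
 [ 626.1 -179.9   12. ]
 [ 593.9  204.    12. ]]
385.77205080615136
ex [ 0.08457985 -0.9964167   0.        ] yaw deg -85.14813494017568 mid [654.24606709  15.61195796  12.        ]
fixL1 166.1 25.3
fixL2 165.0 -23.5
fixR1 181.0 25.3
jawL1 55.6 25.9
jawR1 70.4 24.6
jawR2 69.2 -24.7
jawL2 55.0 -24.7
post -88.6 7.7
blade -135.0 11.1
ck -23.2 20.7
ck2 -26.1 -26.2
(369, 180, 27, 26) 470.0
rect ((381.96002197265625, 190.7200164794922), (27.60000228881836, 22.0), 36.869895935058594)
[381.8, 191.3] [array([380.5, 191.1])]
```

play_rows(series=[[14, 31, -8, 0, 0, -0.46], [14, 31, -8, 0, 0, -0.46], [14, 31, -8, 0, 0, -0.46], [14, 31, -8, 0, 0, -0.46], [14, 31, -8, 0, 0, -0.46], [14, 31, -8, 0, 0, -0.46], [14, 31, -8, 0, 0, -0.46], [14, 31, -8, 0, 0, -0.46], [14, 31, -8, 0, 0, -0.46], [14, 31, -8, 0, 0, -0.46], [14, 31, -8, 0, 0, -0.46], [14, 31, -8, 0, 0, -0.46], [14, 31, -8, 0, 0, -0.46], [14, 31, -8, 0, 0, -0.46], [0, 0, 0, 0, 0, 0], [0, 0, 0, 0, 0, 0], [0, 0, 0, 0, 0, 0]], gripper=1)

```text
clock: 1.72
position: [451.2, -136.4, 144.4]
ee_rot: [0.126, 0.992, -0.0, -0.0]
contact_force: [-0.0, -0.5, -0.4]
gripper_width: 85.4
grasp_force: 0.0
```

play_rows(series=[[0.5, 1, -25, 0, 0, 0], [0, 0, -25, 0, 0, 0], [0, 0, -25, 0, 0, 0], [0, 0, -20, 0, 0, 0], [0, 0, -15, 0, 0, 0], [0, 0, 0, 0, 0, 0], [0, 0, 0, 0, 0, 0]])

```text
clock: 2.3
position: [451.3, -136.5, 34.2]
ee_rot: [0.127, 0.992, -0.0, -0.001]
contact_force: [-0.4, -0.1, -0.0]
gripper_width: 85.6
grasp_force: 0.0
```

play_rows(series=[[0, 0, 0, 0, 0, 0], [0, 0, 0, 0, 0, 0], [0, 0, 0, 0, 0, 0], [0, 0, 0, 0, 0, 0], [0, 0, 0, 0, 0, 0], [0, 0, 0, 0, 0, 0], [0, 0, 0, 0, 0, 0], [0, 0, 0, 0, 0, 0], [0, 0, 0, 0, 0, 0], [0, 0, 0, 0, 0, 0]], gripper=0)

```text
clock: 3.13
position: [452.6, -135.5, 35.5]
ee_rot: [0.126, 0.992, 0.0, 0.001]
contact_force: [-0.8, -0.0, 5.1]
gripper_width: 39.3
grasp_force: 61.0
```

play_rows(series=[[0, 0, 10, 0, 0, 0], [0, 0, 20, 0, 0, 0], [0, 0, 30, 0, 0, 0], [0, 0, 30, 0, 0, 0], [0, 0, 0, 0, 0, 0], [0, 0, 0, 0, 0, 0]])

```text
clock: 3.63
position: [452.7, -135.3, 126.0]
ee_rot: [0.126, 0.992, 0.001, 0.002]
contact_force: [-0.3, -0.7, -1.1]
gripper_width: 39.7
grasp_force: 60.4
```

play_rows(series=[[13.3, 1.8, 0, 0, 0, -0.7], [13.3, 1.8, 0, 0, 0, -0.74], [13.3, 1.8, 0, 0, 0, -0.74], [13.3, 1.8, 0, 0, 0, -0.74], [13.3, 1.8, 0, 0, 0, -0.74], [13.3, 1.8, 0, 0, 0, -0.74], [13.3, 1.8, 0, 0, 0, -0.74], [13.3, 1.8, 0, 0, 0, -0.74], [13.3, 1.8, 0, 0, 0, -0.74], [13.3, 1.8, 0, 0, 0, -0.74], [13.3, 1.8, 0, 0, 0, -0.74], [13.3, 1.8, 0, 0, 0, -0.74], [13.3, 1.8, 0, 0, 0, -0.74], [13.3, 1.8, 0, 0, 0, -0.74], [13.3, 1.8, 0, 0, 0, -0.74], [13.3, 1.8, 0, 0, 0, -0.74], [0, 0, 0, 0, 0, 0], [0, 0, 0, 0, 0, 0], [0, 0, 0, 0, 0, 0]])

```text
clock: 5.22
position: [663.6, -114.7, 122.3]
ee_rot: [0.672, 0.74, 0.005, -0.007]
contact_force: [-1.1, -0.5, -1.5]
gripper_width: 39.8
grasp_force: 60.6
```

Run:
```python
from h import *
t=shot("top"); s=shot("side"); st=read_state(); print(st["position"],st["ee_rot"],st["joints"].round(2),st["gripper_width"])
o=np.zeros((600,800,3),np.uint8); o[:300,:720]=cv2.resize(t["image"][95:170,245:425],(720,300),interpolation=2); o[305:595,:696]=cv2.resize(s["image"][90:235,200:374+174],(696,290),interpolation=2)
cv2.imwrite("pics/c2.png",o[:,:,::-1])
```

```text
[ 663.84610399 -114.55983339  123.33087202] [ 0.67223321  0.74029531  0.00502041 -0.00633684] [ 0.06  0.58 -0.02 -0.02 -0.98 -3.1 ] 39.32590607711192
```

View pics/c2.png

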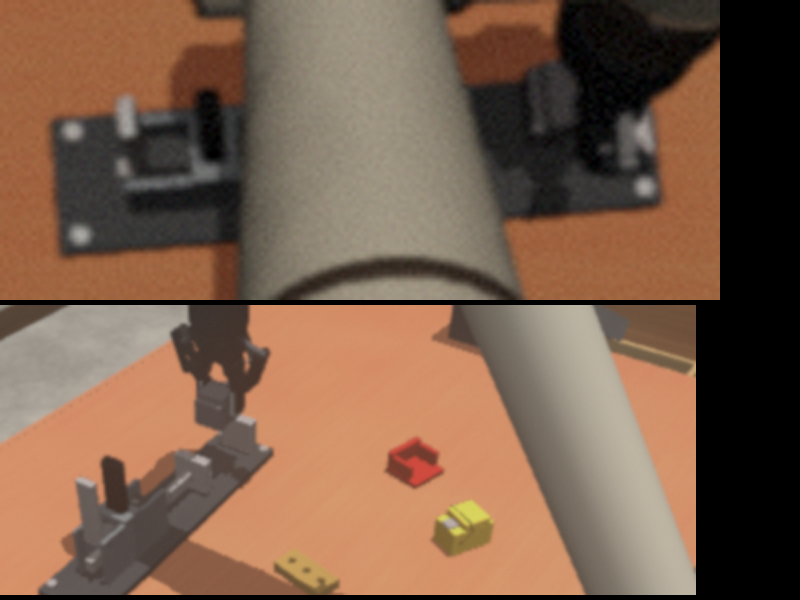

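The arm holds the housing above the bed: in the top view it is hidden behind the arm near (385,125), and in the side view it is about (253,141). The last joint has reached its limit of -3.1, so I'll turn the other way round. The housing goes in either way.

play_rows(series=[[0, 0, 0, 0, 0, 0.6], [0, 0, 0, 0, 0, 1], [0, 0, 0, 0, 0, 1], [0, 0, 0, 0, 0, 1], [0, 0, 0, 0, 0, 1], [0, 0, 0, 0, 0, 1], [0, 0, 0, 0, 0, 1], [0, 0, 0, 0, 0, 1], [0, 0, 0, 0, 0, 1], [0, 0, 0, 0, 0, 1], [0, 0, 0, 0, 0, 1], [0, 0, 0, 0, 0, 1], [0, 0, 0, 0, 0, 1], [0, 0, 0, 0, 0, 1], [0, 0, 0, 0, 0, 1], [0, 0, 0, 0, 0, 0], [0, 0, 0, 0, 0, 0]])

```text
clock: 6.73
position: [664.5, -114.5, 124.2]
ee_rot: [-0.026, 1.0, 0.0, -0.008]
contact_force: [-0.9, -0.9, -1.5]
gripper_width: 39.1
grasp_force: 60.7
```

play_rows(series=[[0, 0, 0, 0, 0, 1], [0, 0, 0, 0, 0, 1], [0, 0, 0, 0, 0, 1], [0, 0, 0, 0, 0, 1], [0, 0, 0, 0, 0, 1], [0, 0, 0, 0, 0, 1], [0, 0, 0, 0, 0, 1], [0, 0, 0, 0, 0, 1], [0, 0, 0, 0, 0, 1], [0, 0, 0, 0, 0, 1], [0, 0, 0, 0, 0, 1], [0, 0, 0, 0, 0, 1], [0, 0, 0, 0, 0, 1], [0, 0, 0, 0, 0, 1], [0, 0, 0, 0, 0, 0], [0, 0, 0, 0, 0, 0], [0, 0, 0, 0, 0, 0]])

```text
clock: 8.15
position: [664.8, -114.7, 124.1]
ee_rot: [-0.688, 0.726, -0.005, -0.006]
contact_force: [0.7, 0.2, -1.5]
gripper_width: 39.2
grasp_force: 60.7
```

Run:
```python
from h import *
st=read_state(); print(st["position"],st["joints"].round(2),st["gripper_width"])
r=R.from_quat(st["ee_rot"]); M=r.as_matrix(); print("yaw y",np.degrees(np.arctan2(M[1,1],M[0,1])),"z",M[:,2])
# rot vector (world) to bring to down with y-yaw 184.85
a=np.radians(184.85); y=np.array([np.cos(a),np.sin(a),0]); z=np.array([0,0,-1]); T=np.c_[np.cross(y,z),y,z]
print("turn units",(R.from_matrix(T)*r.inv()).as_rotvec(degrees=True)/6)
```

```text
[ 664.84079265 -114.68407981  124.1099213 ] [ 0.07  0.57 -0.03  0.02 -0.97 -0.14] 39.19376075530858
yaw y 176.92401968686374 z [-0.00176207 -0.01578033 -0.99987393]
turn units [ 0.1516208  -0.00637761  1.32089985]
```

play_rows(series=[[0, 3.5, 0, 0.08, 0, 0.66], [0, 3.5, 0, 0.07, 0, 0.66], [0, 0, 0, 0, 0, 0], [0, 0, 0, 0, 0, 0], [0, 0, 0, 0, 0, 0], [0, 0, 0, 0, 0, 0]])

```text
clock: 8.65
position: [664.9, -107.9, 124.0]
ee_rot: [0.737, -0.676, -0.0, 0.0]
contact_force: [0.1, 0.8, -2.3]
gripper_width: 39.4
grasp_force: 60.7
```

Run:
```python
from h import *
s=shot("side"); t=shot("top"); st=read_state(); print(st["position"],st["ee_rot"])
o=np.zeros((600,800,3),np.uint8); o[:300,:720]=cv2.resize(t["image"][95:170,245:425],(720,300),interpolation=2); o[305:595,:464]=cv2.resize(s["image"][90:163+17,240:384],(464,290),interpolation=2)
cv2.imwrite("pics/c3.png",o[:,:,::-1])
```

```text
[ 664.89850979 -107.85245416  124.0302359 ] [ 7.37085129e-01 -6.75799779e-01 -1.39146988e-04  3.89148487e-04]
```

View pics/c3.png

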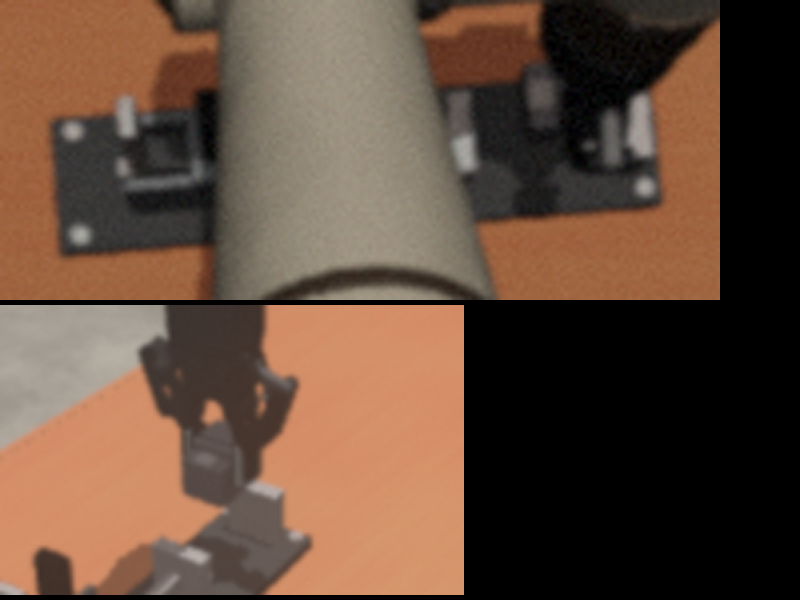

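Top crop: the housing is level between the jaws, with ends visible at crop x of about 526 and 622. I compare those with the projection of where I expect it.

Run:
```python
from h import *
t=shot("top"); ex=np.array([.0846,-.9964,0]); ey=np.array([.9964,.0846,0]); O=np.array([654.7,10.1,0])
c=np.array([664.9,-107.9,0])
print("clamp xy",(c-O)@ex,(c-O)@ey)
for sx in(-30,30):
  for sy in(-20,20):
    for z in (88.5,124.5): p=proj(t,c+sx*ex+sy*ey+[0,0,z]); print(sx,sy,z,((p-[245,95]+.4)*4).round(0))
```

```text
clamp xy 118.43811999999998 0.18047999999993167
-30 -20 88.5 [521. 147.]
-30 -20 124.5 [530. 130.]
-30 20 88.5 [515.  82.]
-30 20 124.5 [523.  63.]
30 -20 88.5 [621. 139.]
30 -20 124.5 [633. 122.]
30 20 88.5 [614.  74.]
30 20 124.5 [626.  55.]
```

play_rows(series=[[0, 0, -20, 0, 0, 0], [0, 0, -20, 0, 0, 0], [0, 0, -15, 0, 0, 0], [0, 0, -10, 0, 0, 0], [0, 0, -5, 0, 0, 0], [0, 0, -4, 0, 0, 0], [0, 0, 0, 0, 0, 0], [0, 0, 0, 0, 0, 0], [0, 0, 0, 0, 0, 0]])

```text
clock: 9.55
position: [665.7, -107.7, 51.2]
ee_rot: [0.738, -0.675, 0.001, -0.0]
contact_force: [0.5, 0.6, -2.4]
gripper_width: 39.2
grasp_force: 60.7
```

play_rows(series=[[0, 0, -1.5, 0, 0, 0], [0, 0, -1.5, 0, 0, 0], [0, 0, 0, 0, 0, 0], [0, 0, 0, 0, 0, 0]])

```text
clock: 9.88
position: [665.4, -107.8, 47.6]
ee_rot: [0.738, -0.675, 0.0, -0.0]
contact_force: [0.5, -0.4, -0.3]
gripper_width: 39.5
grasp_force: 60.8
```

play_rows(series=[[0, 0, -0.5, 0, 0, 0], [0, 0, 0, 0, 0, 0], [0, 0, 0, 0, 0, 0], [0, 0, 0, 0, 0, 0], [0, 0, 0, 0, 0, 0], [0, 0, 0, 0, 0, 0], [0, 0, 0, 0, 0, 0], [0, 0, 0, 0, 0, 0], [0, 0, 0, 0, 0, 0], [0, 0, 0, 0, 0, 0]], gripper=0.8)

```text
clock: 10.72
position: [665.0, -107.7, 46.6]
ee_rot: [0.737, -0.675, -0.0, 0.0]
contact_force: [0.3, 0.0, 0.7]
gripper_width: 68.4
grasp_force: 0.0
```

play_rows(series=[[0, 0, 20, 0, 0, 0], [0, 0, 30, 0, 0, 0], [0, 0, 35, 0, 0, 0], [0, 0, 35, 0, 0, 0], [0, 0, 35, 0, 0, 0], [0, 0, 25, 0, 0, 0], [0, 0, 0, 0, 0, 0], [0, 0, 0, 0, 0, 0]])

```text
clock: 11.38
position: [665.6, -107.7, 229.0]
ee_rot: [0.737, -0.675, 0.001, -0.001]
contact_force: [0.1, -0.2, -0.8]
gripper_width: 68.2
grasp_force: 0.0
```

play_rows(series=[[-1.1, 12.8, 0, 0, 0, 0.83], [-1.1, 12.8, 0, 0, 0, 0.83], [-1.1, 12.8, 0, 0, 0, 0.83], [-1.1, 12.8, 0, 0, 0, 0.83], [-1.1, 12.8, 0, 0, 0, 0.83], [-1.1, 12.8, 0, 0, 0, 0.83], [-1.1, 12.8, 0, 0, 0, 0.83], [-1.1, 12.8, 0, 0, 0, 0.83], [-1.1, 12.8, 0, 0, 0, 0.83], [-1.1, 12.8, 0, 0, 0, 0.83], [-1.1, 12.8, 0, 0, 0, 0.83], [-1.1, 12.8, 0, 0, 0, 0.83], [-1.1, 12.8, 0, 0, 0, 0.83], [-1.1, 12.8, 0, 0, 0, 0.83], [-1.1, 12.8, 0, 0, 0, 0.83], [-1.1, 12.8, 0, 0, 0, 0.83], [-1.1, 12.8, 0, 0, 0, 0.83], [-1.1, 12.8, 0, 0, 0, 0.83], [0, 0, 0, 0, 0, 0], [0, 0, 0, 0, 0, 0]], gripper=1)

```text
clock: 13.05
position: [644.5, 122.9, 224.9]
ee_rot: [0.999, 0.04, -0.001, 0.001]
contact_force: [0.2, 0.1, 0.6]
gripper_width: 85.5
grasp_force: 0.0
```

```bash
cat >> h.py <<'E'
ex=np.array([.0846,-.9964,0]); ey=np.array([.9964,.0846,0]); O=np.array([654.7,10.1,0])
def stat():
    st=read_state(); p=st["position"]; r=R.from_quat(st["ee_rot"]); a=np.radians(274.85)
    y=np.array([np.cos(a),np.sin(a),0]); z=np.array([0,0,-1]); T=np.c_[np.cross(y,z),y,z]
    print("t",st["clock"],"p",p.round(1),"clamp",((p-O)@ex).round(1),((p-O)@ey).round(1),"turn",((R.from_matrix(T)*r.inv()).as_rotvec(degrees=True)/6).round(2),"F",(st["contact_force"]@ex).round(1),st["contact_force"].round(1),"w",round(st["gripper_width"],1),"g",st["grasp_force"],"j",st["joints"].round(2))
E
python3 - <<'E'
from h import *
stat(); s=shot("side"); t=shot("top")
o=np.zeros((600,800,3),np.uint8); o[:300,:720]=cv2.resize(t["image"][95:170,245:425],(720,300),interpolation=2); o[305:595,:464]=cv2.resize(s["image"][110:200,215:359],(464,290),interpolation=2)
cv2.imwrite("pics/c4.png",o[:,:,::-1])
E
```

```text
t 13.05 p [644.5 122.9 224.9] clamp -113.3 -0.6 turn [ 0.02 -0.02  0.04] F -0.1 [0.2 0.1 0.6] w 85.5 g 0.0 j [ 0.43  0.46  0.05  0.   -1.16  1.22]
```

View pics/c4.png

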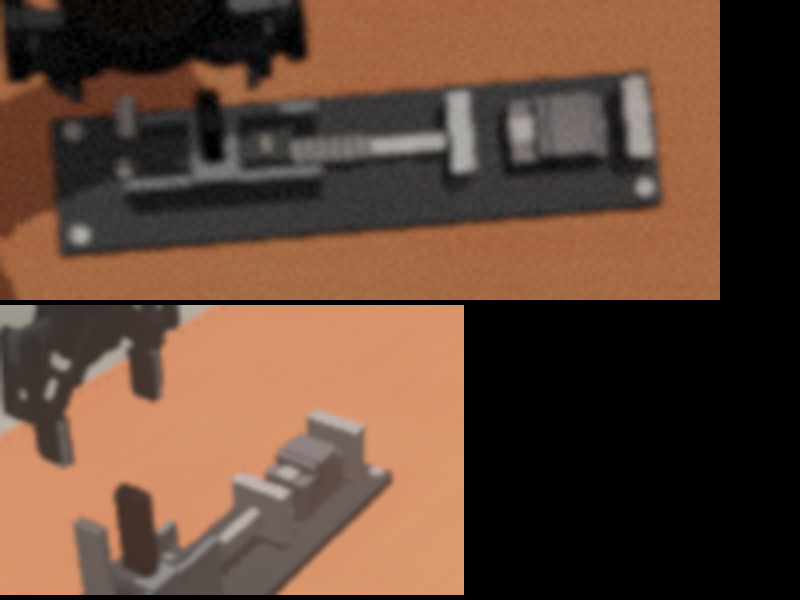

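Picture: the housing stands squarely between the jaws (top crop about (556,125), jaw at 463, fixed jaw at 637). The open fingers straddle blade and handle in x. Now I descend on the trigger.

play_rows(series=[[0, 0, -20, 0, 0, 0], [0, 0, -20, 0, 0, 0], [0, 0, -20, 0, 0, 0], [0, 0, -15, 0, 0, 0], [0, 0, -13, 0, 0, 0], [0, 0, 0, 0, 0, 0], [0, 0, 0, 0, 0, 0]])

```text
clock: 13.73
position: [644.9, 121.7, 137.9]
ee_rot: [0.999, 0.04, -0.001, 0.001]
contact_force: [0.0, 0.1, -0.4]
gripper_width: 85.3
grasp_force: 0.0
```

play_rows(series=[[0, 0, 0, 0, 0, 0], [0, 0, 0, 0, 0, 0], [0, 0, 0, 0, 0, 0], [0, 0, 0, 0, 0, 0], [0, 0, 0, 0, 0, 0], [0, 0, 0, 0, 0, 0]], gripper=0.7)

```text
clock: 14.23
position: [646.0, 123.8, 139.9]
ee_rot: [0.999, 0.041, 0.002, -0.0]
contact_force: [0.2, 5.3, 3.0]
gripper_width: 60.0
grasp_force: 2.3
```

```bash
python3 -c "
from h import *
stat()"
```

```text
t 14.2333 p [646.  123.8 139.9] clamp -114.0 0.9 turn [-0.01  0.03  0.02] F -5.3 [0.2 5.3 3. ] w 60.0 g 2.3344331234693527 j [ 0.43  0.53 -0.06  0.   -0.98  1.22]
```

play_rows(series=[[0, -0.8, 0, 0, 0, 0], [0, -0.8, 0, 0, 0, 0], [0, -0.8, 0, 0, 0, 0], [0, -0.8, 0, 0, 0, 0], [0, -0.8, 0, 0, 0, 0], [0, 0, 0, 0, 0, 0]], gripper=0.55)

```text
clock: 14.73
position: [646.3, 119.4, 141.0]
ee_rot: [0.999, 0.041, 0.002, -0.0]
contact_force: [-1.5, 5.0, 7.8]
gripper_width: 47.0
grasp_force: 7.0
```

play_rows(series=[[0, -0.8, 0, 0, 0, 0], [0, -0.8, 0, 0, 0, 0], [0, -0.8, 0, 0, 0, 0], [0, -0.8, 0, 0, 0, 0], [0, -0.8, 0, 0, 0, 0], [0, 0, 0, 0, 0, 0], [0, 0, 0, 0, 0, 0]], gripper=0.42)

```text
clock: 15.32
position: [646.7, 114.0, 142.2]
ee_rot: [0.999, 0.041, 0.003, 0.001]
contact_force: [-1.9, 0.0, 12.8]
gripper_width: 36.2
grasp_force: 10.3
```

```bash
cat > jw.py <<'E'
from h import *
import sys
stat(); t=shot("top"); s=shot("side")
o=np.zeros((600,800,3),np.uint8); o[:300,:720]=cv2.resize(t["image"][95:170,245:425],(720,300),interpolation=2); o[305:595,:464]=cv2.resize(s["image"][110:200,215:359],(464,290),interpolation=2)
cv2.imwrite(sys.argv[1],o[:,:,::-1])
# profile along clamp axis at jaw-top height, y=+-15: jaw face edges
xs=np.arange(40,175,2)
g=cv2.cvtColor(t["image"],cv2.COLOR_RGB2GRAY)
prof=[np.mean([cv2.getRectSubPix(g,(1,1),tuple(map(float,proj(t,O+x*ex+y*ey+[0,0,62]))))[0,0] for y in (-18,-12,12,18)]) for x in xs]
print("profile",[(int(x),int(v)) for x,v in zip(xs,prof)])
E
python3 jw.py pics/c5.png
```

```text
t 15.3167 p [646.7 114.  142.2] clamp -104.2 0.9 turn [0.01 0.05 0.02] F -0.2 [-1.9  0.  12.8] w 36.2 g 10.275639742612839 j [ 0.42  0.53 -0.06  0.   -0.98  1.23]
profile [(40, 58), (42, 58), (44, 58), (46, 58), (48, 59), (50, 59), (52, 56), (54, 54), (56, 48), (58, 44), (60, 43), (62, 61), (64, 98), (66, 141), (68, 163), (70, 168), (72, 168), (74, 162), (76, 149), (78, 118), (80, 79), (82, 52), (84, 47), (86, 60), (88, 84), (90, 98), (92, 103), (94, 105), (96, 103), (98, 96), (100, 82), (102, 73), (104, 76), (106, 87), (108, 90), (110, 85), (112, 87), (114, 93), (116, 98), (118, 100), (120, 101), (122, 100), (124, 100), (126, 99), (128, 99), (130, 98), (132, 99), (134, 98), (136, 96), (138, 94), (140, 90), (142, 86), (144, 74), (146, 57), (148, 43), (150, 34), (152, 30), (154, 33), (156, 52), (158, 89), (160, 131), (162, 154), (164, 161), (166, 164), (168, 162), (170, 155), (172, 137), (174, 116)]
```

play_rows(series=[[0, 2, 0, 0, 0, 0], [0, 2, 0, 0, 0, 0], [0, 2, 0, 0, 0, 0], [0, 2, 0, 0, 0, 0], [0, 0, 0, 0, 0, 0], [0, 0, 0, 0, 0, 0], [0, 0, 0, 0, 0, 0], [0, 0, 0, 0, 0, 0], [0, 0, 0, 0, 0, 0], [0, 0, 0, 0, 0, 0]], gripper=0.9)

```text
clock: 16.25
position: [645.2, 122.6, 138.6]
ee_rot: [0.999, 0.041, 0.0, 0.0]
contact_force: [-1.0, -0.5, -0.5]
gripper_width: 77.0
grasp_force: 0.0
```

```bash
python3 jw.py pics/c6.png
```

```text
t 16.25 p [645.2 122.6 138.6] clamp -112.9 0.0 turn [0.01 0.   0.03] F 0.4 [-1.  -0.5 -0.5] w 77.0 g 0.0 j [ 0.43  0.53 -0.06  0.   -0.98  1.22]
profile [(40, 58), (42, 59), (44, 59), (46, 56), (48, 52), (50, 47), (52, 42), (54, 49), (56, 80), (58, 125), (60, 154), (62, 167), (64, 169), (66, 168), (68, 160), (70, 140), (72, 110), (74, 82), (76, 63), (78, 54), (80, 45), (82, 42), (84, 47), (86, 62), (88, 84), (90, 99), (92, 104), (94, 104), (96, 101), (98, 96), (100, 83), (102, 74), (104, 76), (106, 86), (108, 89), (110, 87), (112, 89), (114, 94), (116, 99), (118, 99), (120, 101), (122, 100), (124, 98), (126, 97), (128, 99), (130, 99), (132, 100), (134, 98), (136, 95), (138, 93), (140, 89), (142, 85), (144, 73), (146, 57), (148, 43), (150, 36), (152, 31), (154, 33), (156, 52), (158, 89), (160, 131), (162, 154), (164, 163), (166, 163), (168, 163), (170, 156), (172, 139), (174, 116)]
```

View pics/c6.png

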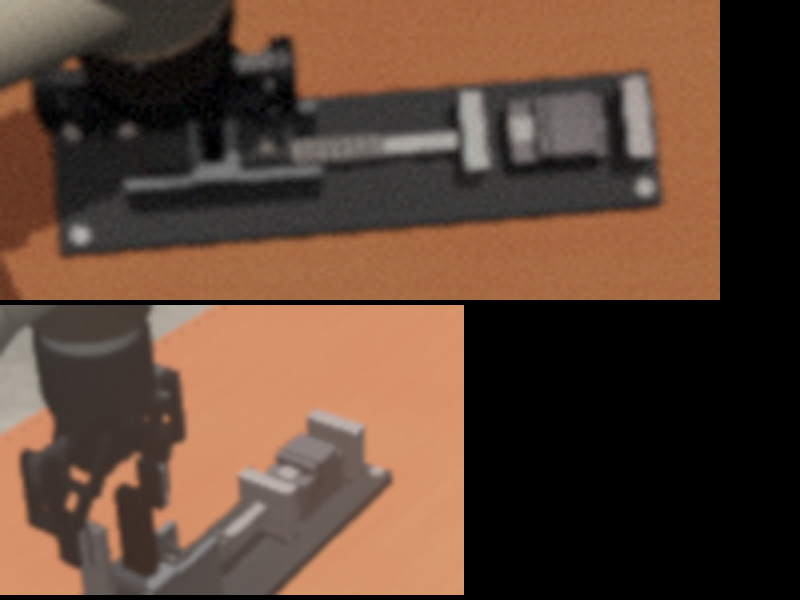

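Picture: the jaw is now at crop x of about 475 and the housing is unmoved, but the jaw slid back a few mm when the trigger snapped out. I'll pump with gripper width fixed and arm motion, releasing slowly.

play_rows(series=[[0, 0, 0, 0, 0, 0], [0, 0, 0, 0, 0, 0], [0, 0, 0, 0, 0, 0], [0, 0, 0, 0, 0, 0], [0, -2, 0, 0, 0, 0], [0, -2, 0, 0, 0, 0], [0, -2, 0, 0, 0, 0], [0, -2, 0, 0, 0, 0], [0, -2, 0, 0, 0, 0], [0, -2, 0, 0, 0, 0], [0, -2, 0, 0, 0, 0], [0, -2, 0, 0, 0, 0], [0, -2, 0, 0, 0, 0], [0, 0, 0, 0, 0, 0]], gripper=0.7)

```text
clock: 17.52
position: [646.5, 107.5, 138.7]
ee_rot: [0.999, 0.041, 0.002, -0.002]
contact_force: [1.5, 9.3, -1.6]
gripper_width: 60.0
grasp_force: 4.7
```

```bash
python3 jw.py pics/c7.png | cut -c1-900
```

```text
t 17.5167 p [646.5 107.5 138.7] clamp -97.7 0.1 turn [-0.04  0.05  0.02] F -9.2 [ 1.5  9.3 -1.6] w 60.0 g 4.741663187742233 j [ 0.41  0.53 -0.07 -0.   -0.97  1.24]
profile [(40, 56), (42, 57), (44, 57), (46, 59), (48, 58), (50, 57), (52, 58), (54, 59), (56, 56), (58, 50), (60, 46), (62, 44), (64, 55), (66, 86), (68, 130), (70, 157), (72, 167), (74, 169), (76, 165), (78, 155), (80, 125), (82, 86), (84, 61), (86, 62), (88, 83), (90, 97), (92, 102), (94, 104), (96, 102), (98, 95), (100, 81), (102, 72), (104, 76), (106, 86), (108, 89), (110, 86), (112, 87), (114, 93), (116, 98), (118, 99), (120, 99), (122, 98), (124, 99), (126, 100), (128, 99), (130, 99), (132, 99), (134, 98), (136, 97), (138, 93), (140, 89), (142, 86), (144, 74), (146, 58), (148, 42), (150, 33), (152, 30), (154, 34), (156, 53), (158, 90), (160, 130), (162, 154), (164, 162), (166, 162), (168, 162), (170, 154), (172, 137), (174, 115)]
```

play_rows(series=[[0, -2, 0, 0, 0, 0], [0, -2, 0, 0, 0, 0], [0, -1, 0, 0, 0, 0], [0, 0, 0, 0, 0, 0], [0, 0, 0, 0, 0, 0]])

```text
clock: 18.03
position: [646.9, 102.8, 138.8]
ee_rot: [0.999, 0.041, 0.003, -0.002]
contact_force: [2.1, 10.4, -1.3]
gripper_width: 59.9
grasp_force: 5.0
```

play_rows(series=[[0, 2, 0, 0, 0, 0], [0, 2, 0, 0, 0, 0], [0, 2, 0, 0, 0, 0], [0, 2, 0, 0, 0, 0], [0, 2, 0, 0, 0, 0], [0, 2, 0, 0, 0, 0], [0, 2, 0, 0, 0, 0], [0, 2, 0, 0, 0, 0], [0, 2, 0, 0, 0, 0], [0, 2, 0, 0, 0, 0], [0, 2, 0, 0, 0, 0], [0, 2, 0, 0, 0, 0], [0, 0, 0, 0, 0, 0]])

```text
clock: 19.12
position: [644.5, 123.8, 138.2]
ee_rot: [0.999, 0.041, -0.001, 0.0]
contact_force: [-1.4, 2.2, 0.7]
gripper_width: 59.8
grasp_force: 1.4
```

```bash
python3 jw.py pics/c8.png | cut -c1-850
```

```text
t 19.1167 p [644.5 123.8 138.2] clamp -114.1 -0.6 turn [ 0.01 -0.01  0.03] F -2.3 [-1.4  2.2  0.7] w 59.8 g 1.3856734335422516 j [ 0.44  0.53 -0.06  0.   -0.98  1.22]
profile [(40, 59), (42, 58), (44, 59), (46, 60), (48, 61), (50, 60), (52, 59), (54, 57), (56, 59), (58, 58), (60, 53), (62, 50), (64, 48), (66, 44), (68, 46), (70, 73), (72, 114), (74, 149), (76, 166), (78, 169), (80, 169), (82, 161), (84, 140), (86, 115), (88, 101), (90, 101), (92, 103), (94, 103), (96, 103), (98, 97), (100, 83), (102, 74), (104, 77), (106, 86), (108, 90), (110, 86), (112, 88), (114, 94), (116, 99), (118, 99), (120, 100), (122, 100), (124, 99), (126, 99), (128, 98), (130, 99), (132, 100), (134, 100), (136, 98), (138, 94), (140, 90), (142, 85), (144, 74), (146, 58), (148, 43), (150, 34), (152, 32), (154, 35), (156, 54), (158, 91), (160, 131), (162, 153), (164, 163), (166, 163), (168, 162), (170, 155), (172, 137), (174, 115)]
```

play_rows(series=[[0, -2, 0, 0, 0, 0], [0, -2, 0, 0, 0, 0], [0, -2, 0, 0, 0, 0], [0, -2, 0, 0, 0, 0], [0, -2, 0, 0, 0, 0], [0, -2, 0, 0, 0, 0], [0, -2, 0, 0, 0, 0], [0, -1, 0, 0, 0, 0], [0, 0, 0, 0, 0, 0], [0, 0, 0, 0, 0, 0]])

```text
clock: 20.05
position: [645.5, 111.1, 138.1]
ee_rot: [0.999, 0.041, 0.001, -0.001]
contact_force: [-0.2, 10.2, -0.4]
gripper_width: 59.9
grasp_force: 5.0
```

```bash
python3 jw.py pics/c9.png | cut -c1-1050
```

```text
t 20.05 p [645.5 111.1 138.1] clamp -101.4 -0.6 turn [-0.03  0.02  0.03] F -10.2 [-0.2 10.2 -0.4] w 59.9 g 5.004895627498627 j [ 0.42  0.53 -0.07 -0.   -0.97  1.24]
profile [(40, 58), (42, 58), (44, 60), (46, 60), (48, 61), (50, 60), (52, 57), (54, 58), (56, 60), (58, 60), (60, 59), (62, 59), (64, 59), (66, 58), (68, 53), (70, 49), (72, 45), (74, 43), (76, 49), (78, 82), (80, 125), (82, 153), (84, 166), (86, 169), (88, 167), (90, 158), (92, 141), (94, 123), (96, 109), (98, 104), (100, 104), (102, 101), (104, 91), (106, 79), (108, 76), (110, 84), (112, 86), (114, 83), (116, 85), (118, 93), (120, 99), (122, 100), (124, 99), (126, 99), (128, 100), (130, 99), (132, 98), (134, 98), (136, 98), (138, 98), (140, 96), (142, 93), (144, 89), (146, 86), (148, 79), (150, 62), (152, 44), (154, 37), (156, 51), (158, 89), (160, 131), (162, 153), (164, 161), (166, 162), (168, 161), (170, 154), (172, 138), (174, 117)]
```

play_rows(series=[[0, 2, 0, 0, 0, 0], [0, 2, 0, 0, 0, 0], [0, 2, 0, 0, 0, 0], [0, 2, 0, 0, 0, 0], [0, 2, 0, 0, 0, 0], [0, 2, 0, 0, 0, 0], [0, 2, 0, 0, 0, 0], [0, 1, 0, 0, 0, 0], [0, 0, 0, 0, 0, 0], [0, 0, 0, 0, 0, 0]])

```text
clock: 20.98
position: [644.8, 123.7, 138.4]
ee_rot: [0.999, 0.041, -0.0, 0.0]
contact_force: [-1.9, 3.9, -0.3]
gripper_width: 59.8
grasp_force: 1.5
```

play_rows(series=[[0, -0.5, 0, 0, 0, 0], [0, -0.5, 0, 0, 0, 0], [0, -0.5, 0, 0, 0, 0], [0, 0, 0, 0, 0, 0], [0, 0, 0, 0, 0, 0]], gripper=0.62)

```text
clock: 21.4
position: [645.2, 122.4, 139.3]
ee_rot: [0.999, 0.041, 0.0, 0.0]
contact_force: [-3.1, 2.2, 5.6]
gripper_width: 52.8
grasp_force: 8.3
```

```bash
python3 jw.py pics/c10.png | cut -c1-1050
```

```text
t 21.4 p [645.2 122.4 139.3] clamp -112.6 0.1 turn [0.   0.01 0.03] F -2.4 [-3.1  2.2  5.6] w 52.8 g 8.300350606441498 j [ 0.43  0.53 -0.06  0.   -0.98  1.22]
profile [(40, 59), (42, 58), (44, 58), (46, 59), (48, 58), (50, 58), (52, 60), (54, 59), (56, 59), (58, 60), (60, 59), (62, 59), (64, 59), (66, 56), (68, 54), (70, 49), (72, 45), (74, 43), (76, 49), (78, 81), (80, 123), (82, 152), (84, 166), (86, 168), (88, 167), (90, 159), (92, 143), (94, 123), (96, 110), (98, 106), (100, 105), (102, 100), (104, 92), (106, 82), (108, 78), (110, 85), (112, 87), (114, 85), (116, 85), (118, 92), (120, 98), (122, 100), (124, 100), (126, 99), (128, 100), (130, 99), (132, 98), (134, 99), (136, 99), (138, 97), (140, 96), (142, 94), (144, 91), (146, 88), (148, 80), (150, 63), (152, 44), (154, 37), (156, 53), (158, 90), (160, 131), (162, 154), (164, 163), (166, 163), (168, 161), (170, 155), (172, 137), (174, 115)]
```

play_rows(series=[[0, -0.5, 0, 0, 0, 0], [0, -0.5, 0, 0, 0, 0], [0, -0.5, 0, 0, 0, 0], [0, -0.5, 0, 0, 0, 0], [0, 0, 0, 0, 0, 0]], gripper=0.57)

```text
clock: 21.92
position: [645.4, 120.3, 139.9]
ee_rot: [0.999, 0.041, 0.001, 0.0]
contact_force: [-5.1, 2.8, 7.9]
gripper_width: 48.7
grasp_force: 8.8
```

play_rows(series=[[0, -0.5, 0, 0, 0, 0], [0, -0.5, 0, 0, 0, 0], [0, 0, 0, 0, 0, 0], [0, 0, 0, 0, 0, 0]], gripper=0.54)

```text
clock: 22.25
position: [645.5, 119.3, 140.3]
ee_rot: [0.999, 0.041, 0.001, 0.0]
contact_force: [-3.8, 3.0, 8.1]
gripper_width: 46.3
grasp_force: 28.8
```

play_rows(series=[[0, 0, 0, 0, 0, 0], [0, 0, 0, 0, 0, 0], [0, 0, 0, 0, 0, 0]])

```text
clock: 22.5
position: [645.5, 119.3, 140.3]
ee_rot: [0.999, 0.041, 0.001, 0.0]
contact_force: [-4.6, 1.8, 8.9]
gripper_width: 46.9
grasp_force: 28.8
```

```bash
python3 jw.py pics/c11.png | cut -c1-1150
```

```text
t 22.5 p [645.5 119.3 140.3] clamp -109.6 0.1 turn [0.   0.02 0.03] F -2.2 [-4.6  1.8  8.9] w 46.9 g 28.80226492881775 j [ 0.43  0.53 -0.06  0.   -0.98  1.22]
profile [(40, 58), (42, 60), (44, 61), (46, 58), (48, 60), (50, 61), (52, 59), (54, 58), (56, 60), (58, 60), (60, 59), (62, 60), (64, 60), (66, 60), (68, 59), (70, 58), (72, 57), (74, 54), (76, 50), (78, 44), (80, 43), (82, 59), (84, 94), (86, 138), (88, 162), (90, 168), (92, 168), (94, 165), (96, 157), (98, 139), (100, 120), (102, 110), (104, 106), (106, 103), (108, 98), (110, 84), (112, 75), (114, 76), (116, 85), (118, 89), (120, 86), (122, 88), (124, 93), (126, 98), (128, 99), (130, 99), (132, 100), (134, 99), (136, 99), (138, 99), (140, 98), (142, 99), (144, 96), (146, 94), (148, 93), (150, 89), (152, 82), (154, 71), (156, 69), (158, 93), (160, 130), (162, 153), (164, 161), (166, 162), (168, 161), (170, 155), (172, 137), (174, 116)]
```

View pics/c11.png

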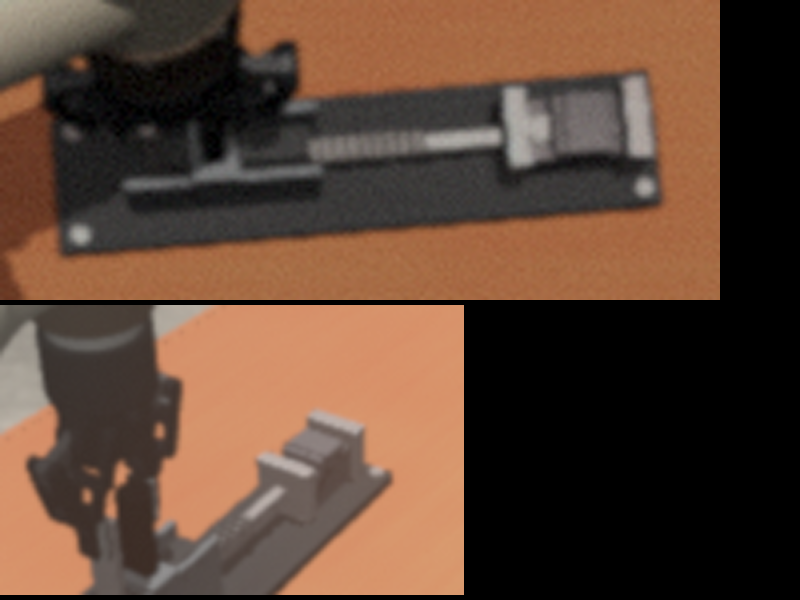

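The housing sits flush between the sliding jaw (crop x of about 517) and the fixed jaw (637). The grip has stalled steadily at 29 N with the trigger at about 12 of 22 mm, so roughly 20 N presses the housing. I'm handing in.

```bash
python3 -c "
from bench import *
print(job_done())"
```

```text
the job is handed in; nothing more can be done
None
```

I handed the job in at about 22.5 s: the grey housing is clamped lengthwise against the fixed jaw, the trigger is still held squeezed, and the jaw presses it with an estimated 20 N (limit 60 N); no verdict came back.

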